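Fetch the ball dish from the dust bay and show it over the viewing light

TASK

On the parts bench, raise the dust bay's clear sash all the way by the grip on its top edge (it stays where you leave it), then take the dish out of the bay by its handle without losing the loose bearing ball in it. Bring it over the round viewing light and turn it a quarter turn clockwise as seen from above, so that its handle, which pointed straight out of the bay, now lies square to that direction and points to the robot's side of the bench; keep the dish level and the ball in its middle all the way. Finish holding the dish still and level, its middle over the middle of the light and its underside about 100 mm above the light; the sash stays up, nothing else is displaced, and nothing is put down.

Things in the scene. Friction and masses are not known exactly. Their poses are not given: they have to be found in the camera images.
- bay: grey sheet-metal dust bay fixed on the bench to the left, 250 wide (x) x 200 deep (y), clear roof, its top at 120, no floor. Origin on the bench. Its only open side, -y, faces roughly to the robot's right (yaw up to 0.2 either way) and is closed by the sash, in the plane y = -85. Sash guide posts, 16 wide, 215 high, stand in that plane at x = +-125. Sizes here and below in mm.
- sash (a joint): height of the clear sash in m: 0 down, 0.09 fully up (stop); starts at 0 to 0.015. Rises straight up, stays where left; lifting takes about 9 N. Panel 236 wide, 115 high, 6 thick, its bottom edge on the bench at 0; a cut-out 44 wide, 54 high in the middle of that edge lets the dish's handle stick out, but not the bowl through.
- sash_grip (a point): point to hold on the sash's grip: a black upright bar on the middle of the sash's top edge, 80 long (bay x), 12 thick (bay y), reaching from the sash's top edge (115 at sash 0) to 172; this point is 17 under its top, 155 above the bench when the sash is down. It moves with the sash; axes as the bay's.
- dish: loose white enamel dish with a long dark steel handle, about 300 g. Origin at the centre of the bowl's underside, z up, handle along -y. Bowl 106 across, rim 48 high, foot 60 across. The handle ends in a counterweight block 26 x 26 x 43 high (y -226 to -252) that stands on the bench too. Starts with the bowl in the bay within 6 of its origin, handle straight out under the sash to within 0.05 rad.
- dish_grip (a point): point to hold on the dish's handle, a bar 12 wide (dish x), 16 high (27 to 43 above the underside), from y -46 to -238: this point is 170 from the bowl's centre (dish -y), 36 above the underside, close to where the dish balances; axes as the dish's.
- dish_mid (a point): centre of the bowl's inner floor, 30 above the dish's underside: a flat spot 16 across, from where the inside slopes up 6.5 degrees to radius 30 and 25 degrees to the rim; axes as the dish's.
- ball_center (a point): centre of the loose steel ball, 22 across, about 40 g, lying in the dish. It rolls freely.
- light: round flat viewing light fixed on the bench, 120 across, 13 high, grey rim and white top, on the robot's right. Origin at the centre of its underside, axes as the world's.
- tape: bystander, leave alone: roll of adhesive tape lying flat, 92 across with a 76 hole, 25 high (mm), beyond the light; origin at the centre of its underside
- connector: bystander, leave alone: white plastic connector housing, 34 x 56 x 32 high (mm), near the robot; origin at the centre of its underside
- plug: bystander, leave alone: black plastic connector housing, 45 x 40 x 36 high (mm), beyond the dish's handle; origin at the centre of its underside
- grommet: bystander, leave alone: black rubber grommet, 72 across the foot, 34 high (mm), near the robot, on its right; origin at the centre of its underside
- bin: bystander, leave alone: empty open grey parts bin, 100 x 130 x 50 high (mm), on the right; origin at the centre of its underside
- screwdriver: bystander, leave alone: screwdriver lying flat, on the right; origin on it at bench height
Not all that is in view belongs to the job. Of the things like the light, leave any that is brown or yellow; of the rest the smaller one is meant.

How it is judged:
By the outcome, as a careful person would: the job done as asked, in the order asked, and still so for the second after the job is handed in, while the arm keeps its last pose, push and grip.
It also fails if it takes over 67 s, if anything falls off the work surface, if the arm or the gripper's body presses on something with over 40 N, if the wrist force passes 120 N, or if a joint passes its speed limit or range.

ROBOT

A 6-joint arm with a two-finger parallel gripper is mounted at the origin on the work surface. World frame = base frame: x ahead of the robot, y to its left, z up, the work surface at z = 0. Lengths are in m, angles in rad, forces in N, time in s.
With the tool pointing down it reaches from about 0.375 to 0.9 m from the base axis. Payload 3.1 kg.
Tool frame: the origin (TCP) lies midway between the tips of the shut fingers; the grasp point (between the pads) lies 19 mm behind it; z points along the fingers, y is the direction in which the jaws open and shut (so a half turn about z gives the same grasp; the last joint's range is limited). The gripper opens to 87 mm and grips with 3 to 60 N. Pads are 19 mm wide; open, the fingers measure 117 mm over their backs; the gripper's body (75 mm by 190 mm) begins 51 mm behind the grasp point.
Start: joints at [-1.317, 0.527, 1.433, -0, 1.181, -0.178], TCP at [0.262, -0.568, 0.223] pointing down, gripper open.
Joint ranges: [-3.08, 3.08], [-0.75, 2.2], [0.22, 2.44], [-1.43, 4.57], [0, 2.65], [-2.85, 2.85]. Speed limits (rad/s): [2.79, 2.79, 3.14, 3.14, 3.14, 3.14].

INTERFACE

Orientations are given as a unit quaternion [x, y, z, w].
In Python, from rig import robot gives the robot as it stands.
- The arm moves only by the tool move_arm, never from a script. Its argument "rows" is one flat list of numbers, 7 for each row, row after row: the shift along the world's x, y, z in mm, then the turn, a rotation vector about the world's x, y, z in rad, then the closure, from 0 (fully open) to 1 (shut). A call has 1 to 12 rows; each row shifts and turns the commanded pose from where the row before left it; what a row does not reach is not made up. A row lasts 1/10 s, in which the tool goes at most 50 mm and 8.59 degrees, less where a joint would pass 70% of its speed; a pose out of reach is approached as far as the arm can. A call with a gripper value outside its range is refused whole. The fingers move at their own pace and stop on an object; "grip_force" is the grip in N (left out, the last holds). Time passes only in rows, so rows that do not move let the fingers close. It gives the time, the measured TCP pose, the force and the opening at its end, in the units of the state.
- robot.get_obs(): the state, without advancing time (a new reading comes with each control period).
- robot.camera(name): name is "scene" or "side" or "wrist"; returns a dict with "color" (480x640x3 uint8, red, green, blue), "z_map" (480x640 float32, m along the optical axis (not along the pixel's ray), 0 where there is no reading), "camera_matrix" (3x3 intrinsics, pixels), "R" (3x3) and "t" (3): a world point X has camera coordinates R X + t; the wrist camera has in their place "tool_from_camera" (4x4, takes a point from camera to tool coordinates, whose origin is the TCP and whose axes are the flange's). Camera axes: x right, y down, z forward; pixel columns grow to the right and rows downward; lengths in m; the calibration is good to about 2 mm. A picture is of the moment at which its call begins: read the wrist's pose just before it.
- robot.hand_in(): hands the job in, once; it reports no verdict.
Trained networks look in the newest picture that a camera, given by its name, has taken for a name from the list of things; names that differ only in an ending like _2 or _b are one class to them, and where a whole thing is asked for, a point or a joint stands for the part that bears it (a point fixed in the world has none). Each returns a list of dicts, best first, with "conf" (0 to 1); they miss things now and then, are a little off and sometimes report something else, mostly with a low value. They report only what shows in the picture. A call takes as long as a camera call. They do not tell look-alikes from the thing itself.
- robot.search_frame(camera, thing): "at" ([column, row] in pixels, amid what is visible of it).
- robot.spot_point(camera, thing): "at" ([column, row] in pixels: a listed point, or the origin of a listed thing).
The state is a dict: "time": time; "q": joint angles; "joint_velocities": joint speeds; "joint_torque": joint torques, N m; "position": TCP position; "tool_rot": TCP orientation; "ft_force": force on the tool from outside, world axes, zero at the start; "moment": the same for the moment, N m; "grip_width": finger opening in m.
Only numpy, scipy, OpenCV 4.12 (cv2) and the standard library are available. Lean on these libraries where they do the work, as an engineer would, in place of code of your own. Each camera call takes 0.05 s, during which the arm holds its last target.

## Working session

There is one attempt and no reset: what is moved stays moved. The work goes in short steps, Python scripts to look and compute and a tool call to move; the robot and the scene stay as the last step left them, time stands still between calls to the robot, and variables do not carry over. Pictures are saved under pics/ and viewed, and the job is handed in when it is done.

Besides the shell and the picture viewer there is one more tool, called after "Request:" as name(argument=value, ...) on one line, values as JSON. move_arm: Moves the arm, as the interface text tells. Its arguments: {"type":"object","properties":{"rows":{"type":"array","items":{"type":"number"}},"grip_force":{"type":"number"}},"required":["rows"]}

```bash
mkdir -p pics; ls; cat > h.py <<'E'
import numpy as np,cv2
from rig import robot
from scipy.spatial.transform import Rotation as Ro
def snap(n,f):
    o=robot.get_obs(); c=robot.camera(n); cv2.imwrite('pics/'+f,c['color'][:,:,::-1]); return o,c
def pose(o,c):
    if 'R' in c: return c['R'],c['t']
    T=np.eye(4);T[:3,:3]=Ro.from_quat(o['tool_rot']).as_matrix();T[:3,3]=o['position']
    M=np.linalg.inv(T@np.array(c['tool_from_camera']));return M[:3,:3],M[:3,3]
def ray(o,c,uv):
    R,t=pose(o,c);K=np.array(c['camera_matrix']);d=np.linalg.inv(K)@[uv[0],uv[1],1.]
    return -R.T@t,R.T@d
def atz(o,c,uv,z):
    p,d=ray(o,c,uv);return p+d*(z-p[2])/d[2]
def depth(o,c,uv):
    p,d=ray(o,c,uv);return p+d*c['z_map'][int(round(uv[1])),int(round(uv[0]))]
def proj(o,c,X):
    R,t=pose(o,c);x=np.array(c['camera_matrix'])@(R@np.asarray(X)+t);return x[:2]/x[2]
E
python3 - <<'E'
from h import *
np.set_printoptions(precision=4,suppress=True)
print(robot.get_obs())
Z=dict(sash_grip=.16,dish_grip=.036,dish_mid=.03,ball_center=.041,light=0,bay=0,tape=0,connector=0,plug=0,grommet=0,bin=0,dish=0,screwdriver=0)
for n in ['scene','side','wrist']:
    o,c=snap(n,n+'0.png')
    R,t=pose(o,c);print(n,'cam at',-R.T@t)
    for k,z in Z.items():
        for d in robot.spot_point(n,k)[:3]:
            print(k,round(d['conf'],2),np.round(d['at'],1),atz(o,c,d['at'],z),depth(o,c,d['at']))
E
```

```text
pics
{'time': 0.0, 'q': array([-1.3175,  0.5285,  1.4339, -0.    ,  1.1814, -0.1785]), 'joint_velocities': array([ 0.0002,  0.0003,  0.0014, -0.0015, -0.0011,  0.0009]), 'joint_torque': array([  0.0004, -44.0042, -17.6593,   0.0632,   0.0583,  -0.0002]), 'position': array([ 0.2614, -0.5669,  0.2216]), 'tool_rot': array([ 0.9768,  0.2142, -0.    , -0.0011]), 'ft_force': array([0.0707, 0.7725, 0.3482]), 'moment': array([-0.0001,  0.0273, -0.0397]), 'grip_width': 0.08705021483002442}
scene cam at [ 1.3407 -0.5774  1.0312]
sash_grip 0.86 [406.7 200. ] [0.561  0.2009 0.16  ] [0.5699 0.192  0.17  ]
dish_grip 0.91 [377.5 253.9] [0.5735 0.1111 0.036 ] [0.5763 0.1086 0.0396]
light 0.95 [313.8 389.9] [ 0.79   -0.2245  0.    ] [ 0.7978 -0.2295  0.0146]
light 0.79 [185.8 264.1] [ 0.3004 -0.2921  0.    ] [ 0.3181 -0.297   0.0176]
light 0.67 [310.5 315. ] [ 0.6189 -0.1202  0.    ] [ 0.6293 -0.1268  0.0149]
bay 0.91 [420.3 236.6] [0.5579 0.2721 0.    ] [0.6226 0.2019 0.0852]
bay 0.38 [187.3 331.1] [ 0.501  -0.3785  0.    ] [ 0.5045 -0.3793  0.0043]
tape 0.93 [362.4 348. ] [ 0.7618 -0.0767  0.    ] 
[... 1290 characters left out ...]
08 -0.1477  0.    ] [ 0.4617 -0.1607  0.0349]
grommet 0.67 [322.1 333.8] [ 0.6346 -0.122   0.    ] [ 0.6393 -0.1274  0.0131]
bin 0.7 [165.2 387.7] [ 0.5093 -0.3839  0.    ] [ 0.5112 -0.3842  0.0037]
dish 0.59 [412.8 196.5] [0.5445 0.2854 0.    ] [0.59   0.1974 0.0968]
dish 0.58 [391.6 368.7] [ 0.7712 -0.0877  0.    ] [ 0.7712 -0.0878  0.0001]
screwdriver 0.91 [231.9 440.1] [ 0.6595 -0.3618  0.    ] [ 0.6678 -0.3646  0.0255]
screwdriver 0.71 [376.6 236.2] [0.5592 0.1329 0.    ] [0.5777 0.1033 0.041 ]
screwdriver 0.3 [390.7 363.4] [ 0.7638 -0.0809  0.    ] [ 0.7637 -0.0807 -0.0003]
wrist cam at [ 0.3315 -0.535   0.3845]
light 0.69 [35.8 32.2] [ 0.295  -0.2888  0.    ] [ 0.2968 -0.3009  0.0189]
```

View pics/scene0.png

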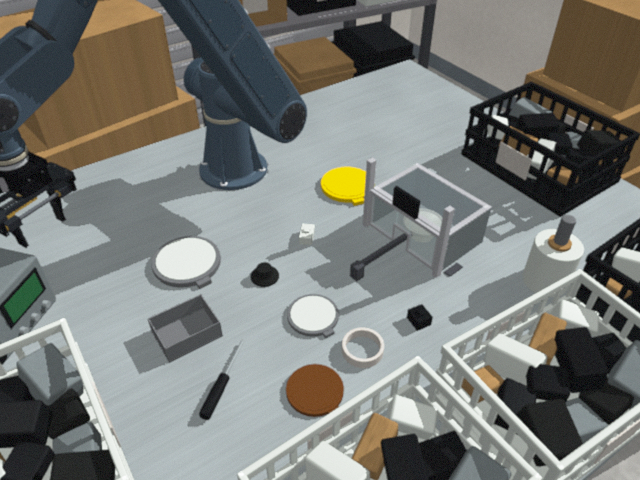

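View pics/side0.png

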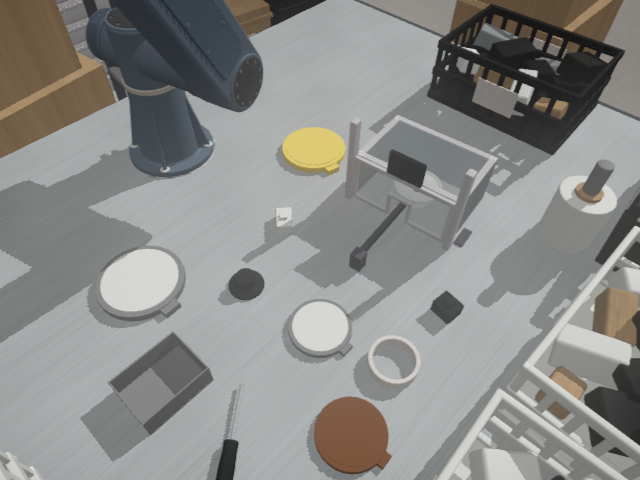

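```bash
python3 - <<'E'
import cv2
a=cv2.imread('pics/side0.png')[90:290,270:510]; cv2.imwrite('pics/c1.png',cv2.resize(a,None,fx=3.3,fy=3,interpolation=2)[:600,:792])
a=cv2.imread('pics/scene0.png')[140:290,330:510]; cv2.imwrite('pics/c2.png',cv2.resize(a,None,fx=4,fy=4,interpolation=2)[:600,:792])
a=cv2.imread('pics/scene0.png')[100:260,0:150]; cv2.imwrite('pics/c3.png',cv2.resize(a,None,fx=3.5,fy=3.5,interpolation=2))
E
```

```text
(no output)
```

View pics/c1.png

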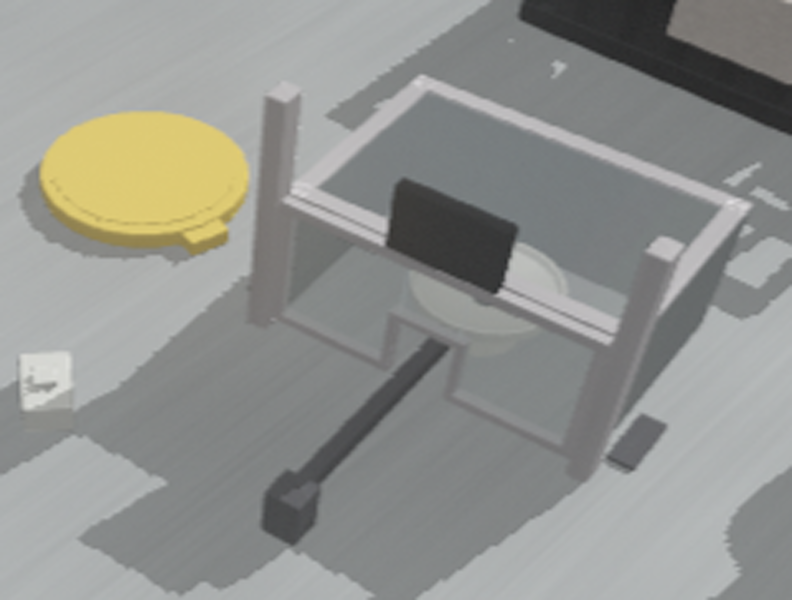

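View pics/c2.png

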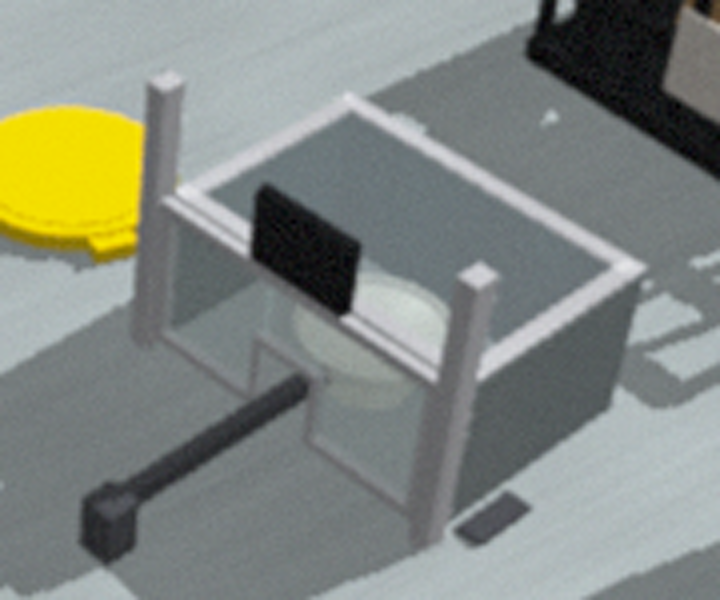

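View pics/c3.png

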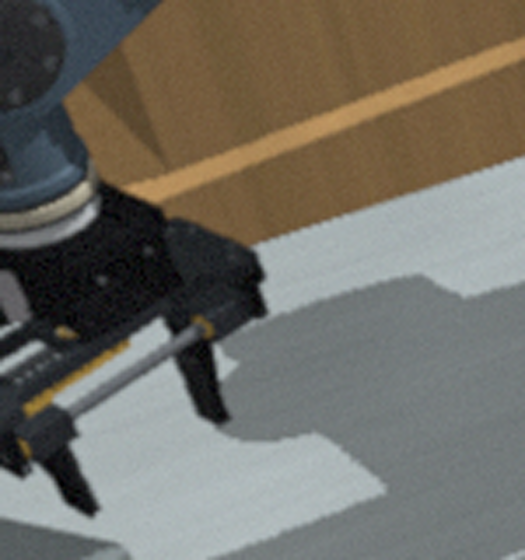

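View pics/wrist0.png

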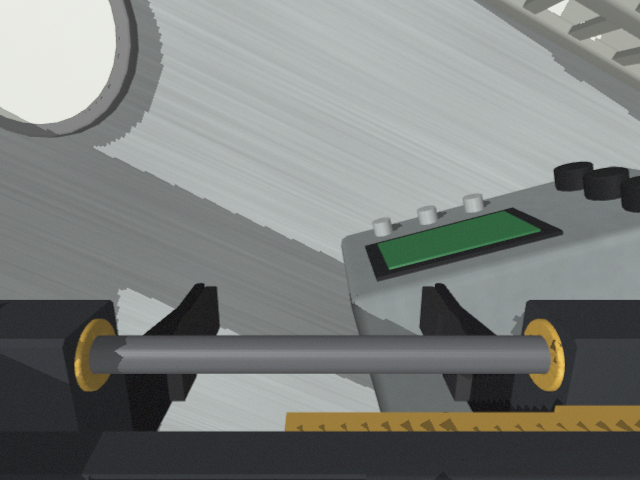

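```bash
python3 - <<'E'
from h import *
from scipy.optimize import least_squares
np.set_printoptions(precision=4,suppress=True)
S=[snap(n,n+'1.png') for n in('scene','side')]
obs=[(0,(371.5,159.8),(-.125,-.085,.215)),(0,(450,207.8),(.125,-.085,.215)),(1,(355.8,120.7),(-.125,-.085,.215)),(1,(471.2,172),(.125,-.085,.215)),
# roof back corners, top 0.12
(0,(330+350/4,140+95/4),(-.125,.1,.12)),(0,(330+643/4,140+268/4),(.125,.1,.12)),(1,(270+421/3.3,90+76/3),(-.125,.1,.12)),(1,(270+749/3.3,90+206/3),(.125,.1,.12))]
for i,uv,X in obs: print(i,X,atz(*S[i],uv,X[2]))
def W(p,X): c,s=np.cos(p[2]),np.sin(p[2]); return np.array([p[0]+c*X[0]-s*X[1],p[1]+s*X[0]+c*X[1],X[2]])
f=lambda p,ob: np.concatenate([proj(*S[i],W(p,X))-uv for i,uv,X in ob])
for ob in (obs,obs[:4]):
    r=least_squares(f,[.56,.28,0],args=(ob,)); print('bay',r.x,r.fun)
b=r.x
# dish: block top centre z .043; sash grip top corners at .172+s
for i,uv in((0,(330+112/4,140+492/4)),(1,(270+292/3.3,90+487/3))): print('block',atz(*S[i],uv,.043))
for i in (0,1):
    for nm,uv in (('gripL',[(330+265/4,140+187/4),(270+402/3.3,90+183/3)][i]),('gripR',[(330+357/4,140+240/4),(270+517/3.3,90+226/3)][i])):
        p,d=ray(*S[i],uv)
        # intersect with sash plane y=-.085
        n=np.array([-np.sin(b[2]),np.cos(b[2]),0]);k=(W(b,(0,-.085-.003,0))-p)@n/(d@n);X=p+k*d
        print(nm,X,(X-W(b,(0,0,0)))@[np.cos(b[2]),np.sin(b[2]),0])
    for k,z in (('sash_grip',.155),('dish_grip',.036),('dish_mid',.03),('ball_center',.041),('light',0)):
        for d in robot.spot_point(['scene','side'][i],k)[:3]: print(k,round(d['conf'],2),np.round(d['at']),atz(*S[i],d['at'],z))
for k in('sash_grip','dish_grip'):print(k,W(b,(0,-.085,.155)) if k[0]=='s' else W(b,(0,-.17,.036)))
# light by blob
for i,n in enumerate(('scene','side')):
    im=S[i][1]['color'];x,y=[(313,315),(320,328)][i]
    m=(im.min(2)>190).astype(np.uint8);_,l=cv2.connectedComponents(m);mm=(l==l[y,x]).astype(np.uint8)
    c=max(cv2.findContours(mm,0,1)[0],key=len)[:,0]
    P=np.array([atz(*S[i],u,.013)[:2] for u in c]);A=np.c_[2*P,np.ones(len(P))];s=np.linalg.lstsq(A,(P**2).sum(1),rcond=None)[0];print('light',s[:2],np.sqrt(s[2]+s[:2]@s[:2]))
E
```

```text
0 (-0.125, -0.085, 0.215) [0.4391 0.1832 0.215 ]
0 (0.125, -0.085, 0.215) [0.6861 0.2138 0.215 ]
1 (-0.125, -0.085, 0.215) [0.4382 0.1826 0.215 ]
1 (0.125, -0.085, 0.215) [0.6849 0.2126 0.215 ]
0 (-0.125, 0.1, 0.12) [0.4203 0.3646 0.12  ]
0 (0.125, 0.1, 0.12) [0.665  0.3925 0.12  ]
1 (-0.125, 0.1, 0.12) [0.4177 0.3669 0.12  ]
1 (0.125, 0.1, 0.12) [0.664 0.393 0.12 ]
bay [0.5522 0.2816 0.1146] [-0.4073 -0.2169 -0.7738  0.3719 -0.0864 -0.1596  0.2753  0.6423 -0.3192
 -0.8885  0.7691 -0.406  -0.427  -0.1563  0.9377 -0.3026]
bay [0.5516 0.2826 0.1197] [-0.346  -0.2938 -0.35    0.0385 -0.0466 -0.2717  0.5974  0.1147]
block [0.5773 0.047  0.043 ]
block [0.5788 0.044  0.043 ]
gripL [0.5295 0.1913 0.1847] -0.03279393816683215
gripR [0.6028 0.2001 0.1882] 0.0410832936295756
sash_grip 0.75 [408. 198.] [0.5528 0.2117 0.155 ]
dish_grip 0.65 [374. 252.] [0.5626 0.1098 0.036 ]
light 0.93 [312. 391.] [ 0.789  -0.2293  0.    ]
light 0.87 [349. 187.] [0.2741 0.2415 0.    ]
light 0.71 [188. 265.] [ 0.3061 -0.29    0.    ]
gripL [0.5268 0.191  0.1842] -0.0355032815906289
gripR [0.6026 0.2001 0.188 ] 0.04083992251160517
sash_grip 0.96 [405. 163.] [0.5499 0.2105 0.155 ]
dish_grip 0.83 [373. 234.] [0.5657 0.1074 0.036 ]
dish_grip 0.6 [410. 198.] [0.5606 0.2433 0.036 ]
dish_grip 0.55 [415. 198.] [0.5689 0.2517 0.036 ]
light 0.97 [141. 286.] [ 0.3003 -0.2937  0.    ]
light 0.76 [311. 150.] [ 0.259   0.2415 -0.    ]
light 0.75 [349. 437.] [ 0.7937 -0.2282  0.    ]
sash_grip [0.5617 0.1982 0.155 ]
dish_grip [0.5719 0.1138 0.036 ]
light [ 0.6239 -0.1177] 0.05069315810115338
light [ 0.6236 -0.1171] 0.05068285724245386
```

Request:
move_arm(rows=[0,0,40,0,0,0,0,0,0,40,0,0,0,0,16,40,0,0,0,-0.02,0,16,40,0,0,0,-0.02,0,16,40,0,0,0,-0.02,0,16,40,0,0,0,-0.02,0,16,40,0,0,0,-0.02,0,16,40,0,0,0,-0.02,0,16,40,0,0,0,-0.02,0,16,40,0,0,0,-0.02,0,16,40,0,0,0,-0.02,0,16,40,0,0,0,-0.02,0])

```text
time: 3.9
position: [0.422, -0.166, 0.3029]
tool_rot: [0.993, 0.115, 0.0, 0.0]
ft_force: [0.4, -0.3, 0.6]
grip_width: 0.0866
```

Request:
move_arm(rows=[16,40,0,0,0,-0.02,0,16,40,0,0,0,-0.02,0,16,40,0,0,0,-0.02,0,16,40,0,0,0,-0.02,0,16,40,0,0,0,-0.02,0,16,40,0,0,0,-0.015,0,16,40,0,0,0,0,0,16,40,0,0,0,0,0,10,30,0,0,0,0,0,2,15,0,0,0,0,0,0,0,0,0,0,0,0,0,0,0,0,0,0,0])

```text
time: 5.1
position: [0.5609, 0.1965, 0.3024]
tool_rot: [0.998, 0.058, -0.001, 0.001]
ft_force: [-1.0, 0.2, -0.3]
grip_width: 0.0872
```

```bash
cat > st.py <<'E'
from h import *
np.set_printoptions(precision=4,suppress=True)
o=robot.get_obs();R=Ro.from_quat(o['tool_rot']).as_matrix()
print(o['time'],o['position'],'x',R[:,0],'z',R[:,2],'q',o['q'],'F',o['ft_force'],'M',o['moment'],o['grip_width'])
E
python3 st.py; python3 - <<'E'
from h import *
np.set_printoptions(precision=4,suppress=True)
o,c=snap('wrist','w2.png')
for k,z in (('sash_grip',.168),('dish_grip',.036),('light',0),('ball_center',.041)):
    for d in robot.spot_point('wrist',k)[:3]: print(k,round(d['conf'],2),np.round(d['at']),atz(o,c,d['at'],z))
snap('scene','sc2.png')
E
```

```text
5.1 [0.5609 0.1965 0.3024] x [ 0.9932  0.1165 -0.0012] z [-0.001  -0.0012 -1.    ] q [ 0.1495  0.4064  1.4116 -0.001   1.3248  1.6038] F [-0.9926  0.2096 -0.3344] M [-0.0584  0.0401  0.0397] 0.08722628967308677
sash_grip 0.93 [316. 228.] [0.5594 0.1984 0.168 ]
dish_grip 0.74 [401. 195.] [0.571  0.1103 0.036 ]
light 0.81 [604. 163.] [ 0.6266 -0.1162  0.    ]
light 0.7 [262. 404.] [0.267  0.2376 0.    ]
ball_center 0.64 [246. 192.] [0.5561 0.2708 0.041 ]
```

View pics/w2.png

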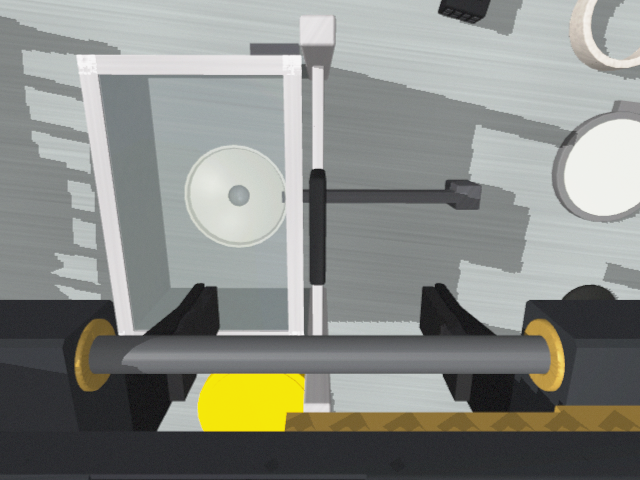

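View pics/sc2.png

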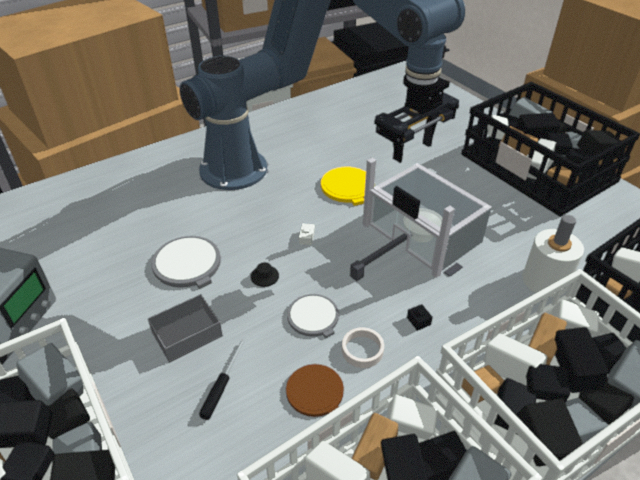

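Request:
move_arm(rows=[1,1,-20,0,0,0,0.2,0,0,-30,0,0,0,0.3,0,0,-30,0,0,0,0.3,0,0,-30,0,0,0,0.3,0,0,-25,0,0,0,0.3,0,0,-15,0,0,0,0.3,0,0,-4,0,0,0,0.3,0,0,0,0,0,0,0.3], grip_force=40)

```text
time: 6.2
position: [0.5625, 0.198, 0.1483]
tool_rot: [0.998, 0.058, -0.0, 0.0]
ft_force: [-0.3, 0.1, 0.4]
grip_width: 0.0612
```

```bash
python3 st.py; python3 - <<'E'
from h import *
snap('side','s3.png')
import cv2
a=cv2.imread('pics/s3.png')[60:260,270:510]; cv2.imwrite('pics/s3c.png',cv2.resize(a,None,fx=3,fy=3,interpolation=2))
E
```

```text
6.2 [0.5625 0.198  0.1483] x [ 0.9933  0.116  -0.0009] z [-0.0009 -0.0002 -1.    ] q [ 0.1512  0.5817  1.5755 -0.0001  0.9853  1.6058] F [-0.2842  0.1056  0.3526] M [0.0417 0.0109 0.0051] 0.06116484364914667
```

View pics/s3c.png

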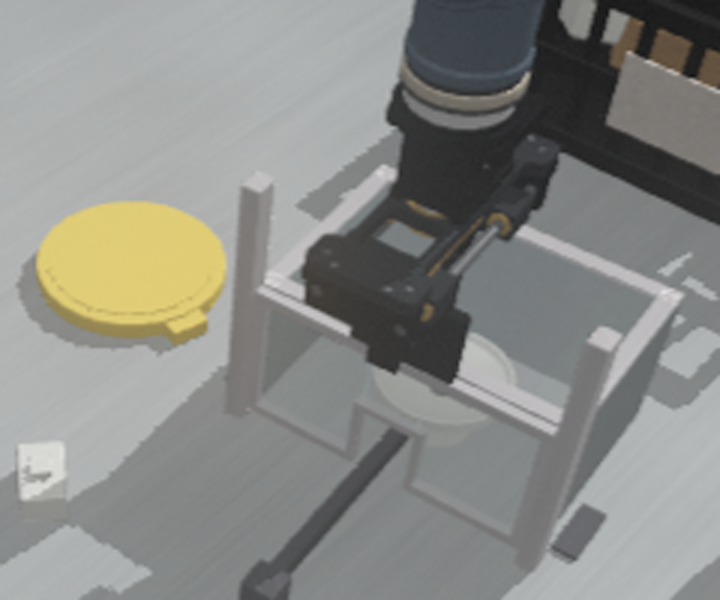

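Request:
move_arm(rows=[0,0,0,0,0,0,1,0,0,0,0,0,0,1,0,0,0,0,0,0,1,0,0,0,0,0,0,1,0,0,0,0,0,0,1,0,0,0,0,0,0,1,0,0,0,0,0,0,1,0,0,0,0,0,0,1], grip_force=45)

```text
time: 7.05
position: [0.5626, 0.1979, 0.1485]
tool_rot: [0.998, 0.058, -0.0, 0.0]
ft_force: [0.6, -1.5, -0.2]
grip_width: 0.0116
```

```bash
python3 st.py
```

```text
7.05 [0.5626 0.1979 0.1485] x [ 0.9932  0.1165 -0.0002] z [-0.0001 -0.0009 -1.    ] q [ 0.1515  0.5812  1.5755 -0.001   0.9852  1.6061] F [ 0.5547 -1.4868 -0.1673] M [-0.2099  0.0069 -0.0828] 0.011585999701598697
```

Request:
move_arm(rows=[0,0,2,0,0,0,1,0,0,5,0,0,0,1,0,0,8,0,0,0,1,0,0,10,0,0,0,1,0,0,10,0,0,0,1,0,0,10,0,0,0,1,0,0,10,0,0,0,1,0,0,8,0,0,0,1,0,0,5,0,0,0,1,0,0,1,0,0,0,1])

```text
time: 8.05
position: [0.5626, 0.198, 0.2186]
tool_rot: [0.998, 0.058, 0.0, 0.0]
ft_force: [4.1, -3.8, -9.5]
grip_width: 0.0116
```

```bash
python3 st.py
```

```text
8.05 [0.5626 0.198  0.2186] x [0.9932 0.1166 0.0007] z [ 0.0008 -0.0008 -1.    ] q [ 0.1516  0.493   1.5113 -0.001   1.1367  1.6059] F [ 4.1189 -3.755  -9.4595] M [-0.6377 -0.48   -0.0491] 0.011598836940196254
```

Request:
move_arm(rows=[0,0,2,0,0,0,1,0,0,1,0,0,0,1,0,0,0,0,0,0,1])

```text
time: 8.35
position: [0.5626, 0.198, 0.2211]
tool_rot: [0.998, 0.058, 0.0, 0.0]
ft_force: [3.0, -4.0, -7.2]
grip_width: 0.0117
```

Request:
move_arm(rows=[0,0,1,0,0,0,1,0,0,1,0,0,0,1,0,0,0,0,0,0,1])

```text
time: 8.65
position: [0.5626, 0.198, 0.223]
tool_rot: [0.998, 0.058, 0.0, 0.0]
ft_force: [3.3, -4.0, -7.7]
grip_width: 0.0116
```

Request:
move_arm(rows=[0,0,1,0,0,0,1,0,0,0,0,0,0,1])

```text
time: 8.85
position: [0.5626, 0.198, 0.2239]
tool_rot: [0.998, 0.058, 0.0, 0.0]
ft_force: [3.4, -3.8, -7.8]
grip_width: 0.0118
```

Request:
move_arm(rows=[0,0,1,0,0,0,1,0,0,1,0,0,0,1,0,0,0,0,0,0,1])

```text
time: 9.15
position: [0.5626, 0.198, 0.226]
tool_rot: [0.998, 0.058, 0.0, 0.0]
ft_force: [2.9, -4.1, -8.1]
grip_width: 0.0115
```

Request:
move_arm(rows=[0,0,1,0,0,0,1,0,0,1,0,0,0,1,0,0,0,0,0,0,1])

```text
time: 9.45
position: [0.5626, 0.198, 0.2275]
tool_rot: [0.998, 0.058, 0.0, 0.0]
ft_force: [4.6, -4.1, -10.6]
grip_width: 0.0115
```

Request:
move_arm(rows=[0,0,1,0,0,0,1,0,0,0,0,0,0,1])

```text
time: 9.65
position: [0.5625, 0.198, 0.2275]
tool_rot: [0.998, 0.058, -0.0, 0.0]
ft_force: [5.4, -3.3, -15.8]
grip_width: 0.0116
```

Request:
move_arm(rows=[0,0,-1,0,0,0,1,0,0,0,0,0,0,0.5,0,0,0,0,0,0,0.5,0,0,0,0,0,0,0.5,0,0,0,0,0,0,0.5,0,0,0,0,0,0,0.5])

```text
time: 10.25
position: [0.5625, 0.1988, 0.2282]
tool_rot: [0.998, 0.059, 0.0, -0.0]
ft_force: [0.2, 0.7, -0.9]
grip_width: 0.0405
```

```bash
python3 st.py; python3 - <<'E'
from h import *
snap('side','s4.png')
import cv2
a=cv2.imread('pics/s4.png')[30:260,270:510]; cv2.imwrite('pics/s4c.png',cv2.resize(a,None,fx=2.6,fy=2.6,interpolation=2))
E
```

```text
10.25 [0.5625 0.1988 0.2282] x [0.9931 0.1169 0.0007] z [ 0.0006  0.0005 -1.    ] q [0.1523 0.4824 1.5006 0.0005 1.1579 1.6058] F [ 0.232   0.6591 -0.8649] M [ 0.0478  0.0032 -0.011 ] 0.04047426690796095
```

View pics/s4c.png

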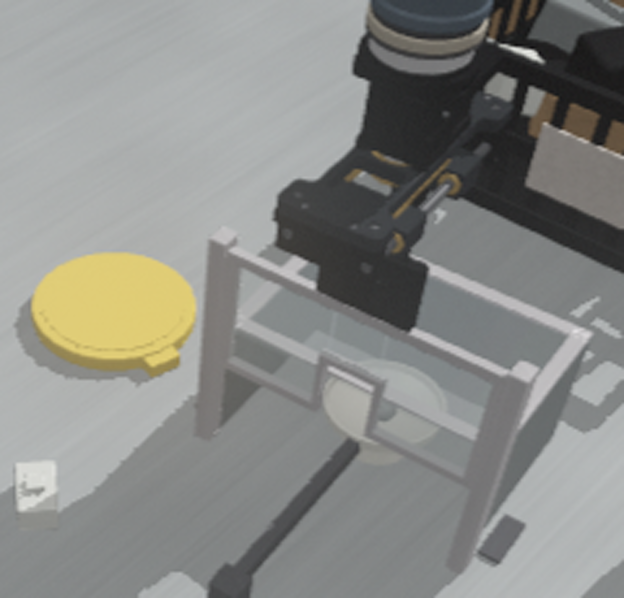

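Request:
move_arm(rows=[0,0,15,0,0,0,0.5,0,0,30,0,0,0,0,0,0,30,0,0,0,0,1,-5,5,0,0,0.08,0,1,-10,0,0,0,0.13,0,2,-15,0,0,0,0.14,0,2,-15,0,0,0,0.14,0,2,-15,0,0,0,0.14,0,1,-15,0,0,0,0.14,0,1,-10,0,0,0,0.14,0,0,-5,0,0,0,0.14,0,0,0,0,0,0,0.14,0])

```text
time: 11.5
position: [0.5726, 0.1076, 0.3076]
tool_rot: [0.793, 0.61, -0.0, -0.0]
ft_force: [0.4, 0.4, -0.1]
grip_width: 0.0872
```

Request:
move_arm(rows=[0,0,0,0,0,0.14,0,0,0,0,0,0,0.14,0,0,0,0,0,0,0.11,0,0,0,0,0,0,0,0,0,0,0,0,0,0,0])

```text
time: 12.0
position: [0.5725, 0.1085, 0.3076]
tool_rot: [0.662, 0.749, 0.0, -0.0]
ft_force: [-0.3, 0.1, 0.1]
grip_width: 0.0869
```

```bash
python3 st.py; python3 - <<'E'
from h import *
np.set_printoptions(precision=4,suppress=True)
o,c=snap('wrist','w5.png')
for k,z in (('dish_grip',.036),('ball_center',.041),('dish_mid',.03)):
    for d in robot.spot_point('wrist',k)[:3]: print(k,round(d['conf'],2),np.round(d['at']),atz(o,c,d['at'],z))
snap('scene','sc5.png')
E
```

```text
12.0 [0.5725 0.1085 0.3076] x [-0.1233  0.9924  0.0001] z [-0.0001  0.0001 -1.    ] q [-0.0045  0.3837  1.434   0.0001  1.3239 -0.1282] F [-0.2541  0.1372  0.1265] M [-0.0386 -0.0676 -0.0043] 0.08689509682840126
dish_grip 0.8 [317. 190.] [0.5688 0.1134 0.036 ]
ball_center 0.43 [335. 361.] [ 0.6149 -0.0866  0.041 ]
```

View pics/w5.png

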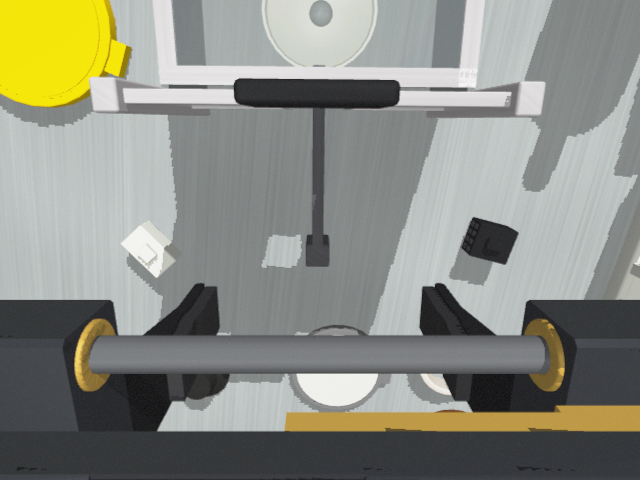

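View pics/sc5.png

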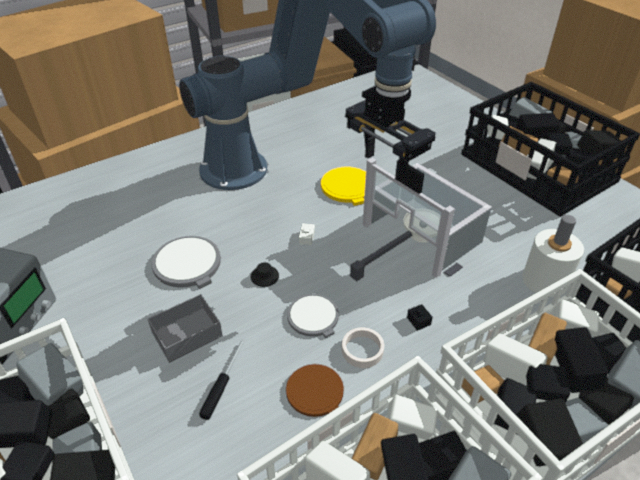

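```bash
python3 - <<'E'
from h import *
np.set_printoptions(precision=4,suppress=True)
o,c=snap('wrist','w6.png')
im=c['color'].astype(int)
P=[]
for v in range(125,228,3):
    g=im[v,300:340].sum(1)/3; w=np.clip(75-g,0,None)
    if w.sum()>0: u=300+(w*np.arange(40)).sum()/w.sum(); P.append(np.r_[u,v,atz(o,c,(u+.0,v),.043)[:2]])
P=np.array(P);print(P[::6])
p=np.polyfit(P[:,3],P[:,2],1);print('x=a*y+b',p,'yaw',-p[0],'x at .1125',np.polyval(p,.1125))
print('block',atz(o,c,(317.3,242),.043),'block bottom edge',atz(o,c,(317,245),.043))
g=np.zeros((100,160,3),np.uint8);cv2.imwrite('pics/w6c.png',cv2.resize(np.uint8(im[0:280,220:420][:,:,::-1]),None,fx=2.1,fy=2.1,interpolation=2))
bay=np.array([.552,.282])
for s in (.17,.239):print(s,bay-s*np.array([-np.sin(.117),np.cos(.117)]))
print(atz(o,c,(321,13),.041))
E
```

```text
[[316.1316 125.       0.5599   0.1785]
 [314.525  143.       0.5604   0.161 ]
 [316.1818 161.       0.5642   0.1434]
 [318.2794 179.       0.5686   0.1255]
 [319.9744 197.       0.5727   0.1071]
 [317.8846 215.       0.5729   0.0877]]
x=a*y+b [-0.1419  0.5862] yaw 0.14192044783465613 x at .1125 0.5702634202094865
block [0.576 0.058 0.043] block bottom edge [0.5761 0.0545 0.043 ]
0.17 [0.5718 0.1132]
0.239 [0.5799 0.0446]
[0.552  0.2787 0.041 ]
```

View pics/w6c.png

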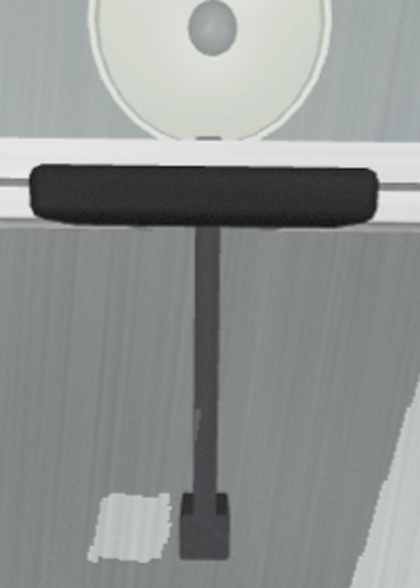

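```bash
python3 - <<'E'
from h import *
np.set_printoptions(precision=4,suppress=True)
o,c=snap('wrist','w7.png')
b=atz(o,c,(317.4,255.2),.043);h=atz(o,c,(318.6,115),.043);m=atz(o,c,(321,13),.041)
print(b,h,m,(h-b)[:2],'yaw',np.arctan2(-(h-b)[0],(h-b)[1]),np.arctan2(-(m-b)[0],(m-b)[1]),np.linalg.norm((m-b)[:2]))
d=(h-b)[:2]/np.linalg.norm((h-b)[:2]);print('grip 172:',b[:2]+d*(.239-.172))
E
```

```text
[0.578  0.0431 0.043 ] [0.5612 0.1883 0.043 ] [0.5521 0.2787 0.041 ] [-0.0169  0.1452] yaw 0.11578870203623864 0.10980766973090718 0.23711631196545943
grip 172: [0.5703 0.1096]
```

Request:
move_arm(rows=[-1,1,-15,0,0,-0.008,0.3,-1,1,-30,0,0,0,0.3,0,0,-35,0,0,0,0.3,0,0,-35,0,0,0,0.3,0,0,-35,0,0,0,0.3,0,0,-30,0,0,0,0.3,0,0,-15,0,0,0,0.3,0,0,0,0,0,0,0.3])

```text
time: 13.15
position: [0.5688, 0.1103, 0.11]
tool_rot: [0.664, 0.747, -0.002, -0.002]
ft_force: [-0.4, 0.6, -0.4]
grip_width: 0.061
```

```bash
python3 st.py; python3 - <<'E'
from h import *
snap('side','s8.png');snap('wrist','w8.png')
import cv2
a=cv2.imread('pics/s8.png')[30:300,250:510]; cv2.imwrite('pics/s8c.png',cv2.resize(a,None,fx=2.2,fy=2.2,interpolation=2))
E
```

```text
13.15 [0.5688 0.1103 0.11  ] x [-0.1174  0.9931  0.0007] z [-0.0057  0.     -1.    ] q [-0.0012  0.6191  1.6427  0.      0.8854 -0.1188] F [-0.4356  0.582  -0.4377] M [-0.043  -0.0476 -0.0325] 0.06096665244496146
```

View pics/s8c.png

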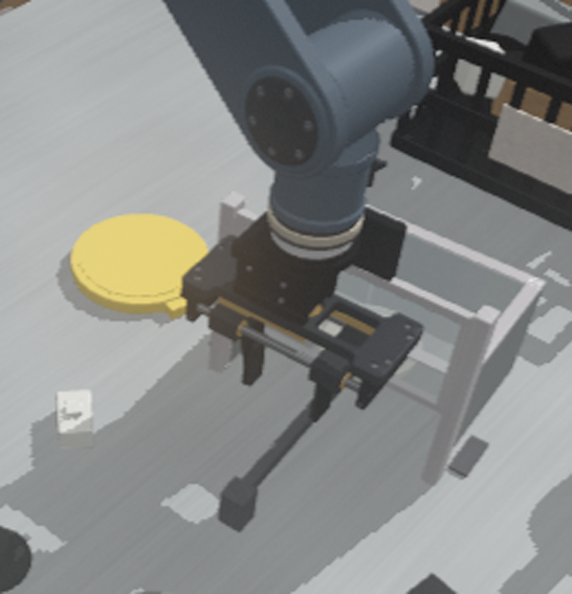

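View pics/w8.png

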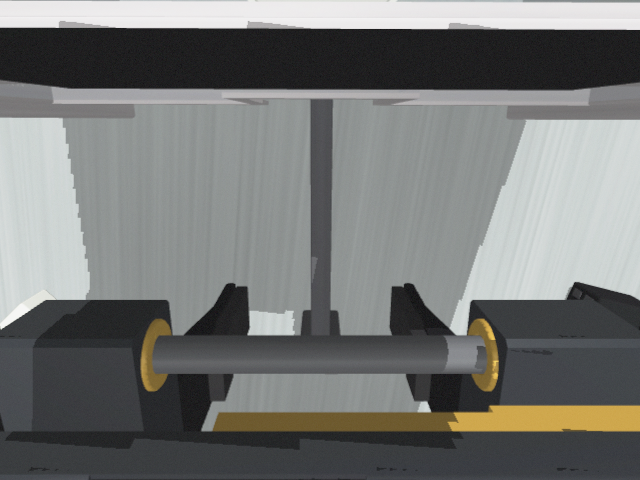

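Request:
move_arm(rows=[0,0,-10,0,0,0,0.3,0,0,-15,0,0,0,0.3,0,0,-20,0,0,0,0.3,0,0,-20,0,0,0,0.3,0,0,-15,0,0,0,0.3,0,0,-10,0,0,0,0.3,0,0,-3,0,0,0,0.3,0,0,0,0,0,0,0.5,0,0,0,0,0,0,0.5])

```text
time: 14.15
position: [0.5712, 0.1104, 0.0202]
tool_rot: [0.664, 0.748, 0.0, 0.001]
ft_force: [0.3, -0.3, -0.4]
grip_width: 0.052
```

```bash
python3 st.py; python3 - <<'E'
from h import *
snap('scene','s9.png');snap('wrist','w9.png')
import cv2
a=cv2.imread('pics/s9.png')[80:330,290:520]; cv2.imwrite('pics/s9c.png',cv2.resize(a,None,fx=2.4,fy=2.4,interpolation=2))
E
```

```text
14.15 [0.5712 0.1104 0.0202] x [-0.1178  0.993  -0.0002] z [ 0.0015 -0.     -1.    ] q [-0.001   0.7631  1.6807 -0.      0.6963 -0.119 ] F [ 0.2633 -0.2761 -0.4436] M [ 0.0028 -0.1353  0.0261] 0.05201501649327997
```

View pics/s9c.png

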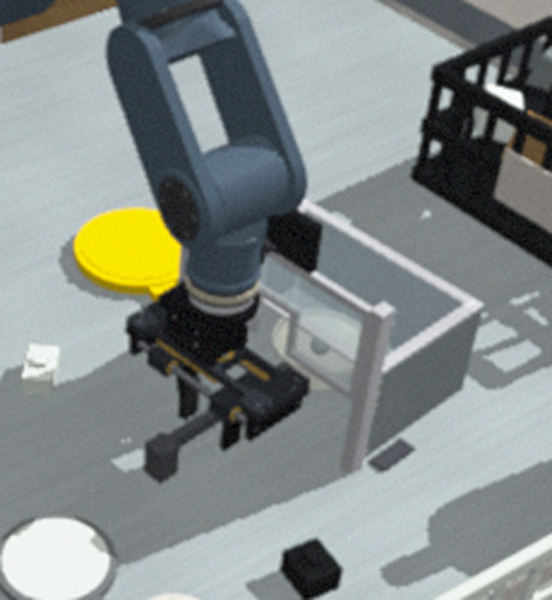

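View pics/w9.png

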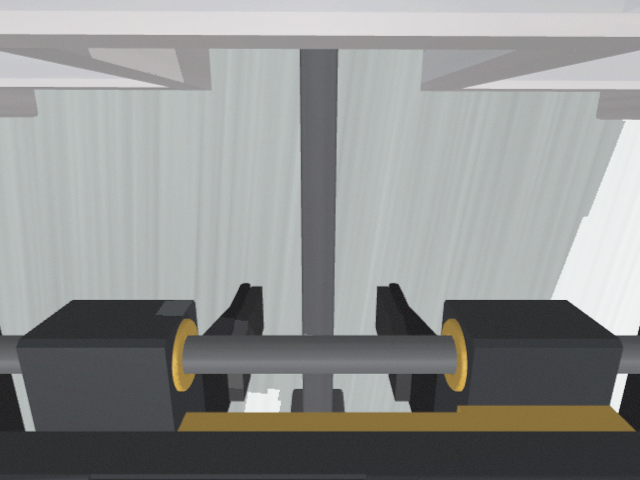

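Request:
move_arm(rows=[0,0,-2,0,0,0,0.6,0,0,-1,0,0,0,0.7,0,0,0,0,0,0,0.78,0,0,0,0,0,0,0.8,0,0,0,0,0,0,0.82,0,0,0,0,0,0,0.84,0,0,0,0,0,0,0.86,0,0,0,0,0,0,0.88,0,0,0,0,0,0,1,0,0,0,0,0,0,1,0,0,0,0,0,0,1,0,0,0,0,0,0,1], grip_force=45)

```text
time: 15.45
position: [0.5706, 0.1104, 0.0166]
tool_rot: [0.664, 0.748, 0.0, 0.0]
ft_force: [0.7, -0.4, 0.3]
grip_width: 0.0113
```

```bash
python3 st.py; python3 - <<'E'
from h import *
snap('scene','s10.png')
import cv2
a=cv2.imread('pics/s10.png')[180:280,370:500]; cv2.imwrite('pics/s10c.png',cv2.resize(a,None,fx=5,fy=5,interpolation=2))
E
```

```text
15.45 [0.5706 0.1104 0.0166] x [-0.1176  0.9931  0.    ] z [ 0.  0. -1.] q [-0.0011  0.7692  1.682   0.0001  0.6904 -0.119 ] F [ 0.7361 -0.4289  0.2833] M [-0.0006 -0.1475 -0.0492] 0.011327288840820942
```

View pics/s10c.png

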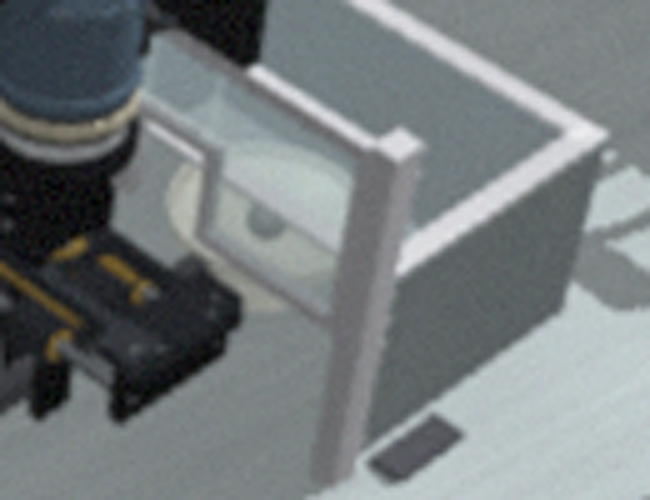

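Request:
move_arm(rows=[0,0,0.5,0,0,0,1,0,0,1,0,0,0,1,0,0,1.5,0,0,0,1,0,0,2,0,0,0,1,0,0,2,0,0,0,1,0,0,2,0,0,0,1,0,0,2,0,0,0,1,0,0,1.5,0,0,0,1,0,0,1,0,0,0,1,0,0,0.5,0,0,0,1,0,0,0,0,0,0,1])

```text
time: 16.6
position: [0.5706, 0.1104, 0.0306]
tool_rot: [0.664, 0.748, 0.0, 0.0]
ft_force: [0.6, -0.4, -3.7]
grip_width: 0.0115
```

```bash
python3 st.py; python3 - <<'E'
from h import *
snap('scene','s11.png')
import cv2
a=cv2.imread('pics/s11.png')[160:310,330:500]; cv2.imwrite('pics/s11c.png',cv2.resize(a,None,fx=4,fy=4,interpolation=2))
E
```

```text
16.6 [0.5706 0.1104 0.0306] x [-0.1177  0.993  -0.    ] z [ 0.0001 -0.     -1.    ] q [-0.0011  0.7455  1.6785 -0.      0.7175 -0.119 ] F [ 0.6411 -0.3989 -3.7327] M [-0.1303 -0.0932  0.0354] 0.011492732331220166
```

View pics/s11c.png

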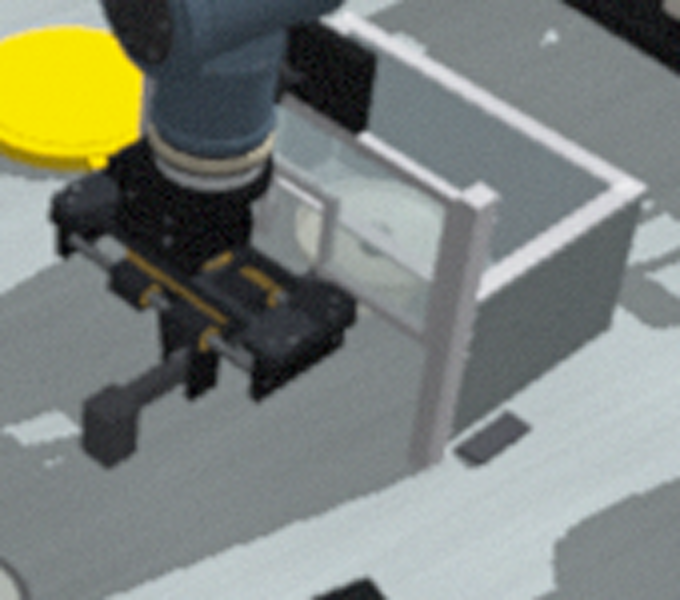

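Request:
move_arm(rows=[0.1,-1,0.5,0,0,0,1,0.2,-2,1,0,0,0,1,0.4,-3,1,0,0,0,1,0.5,-4.5,1,0,0,0,1,0.7,-6,1.5,0,0,0,1,0.9,-7.5,1.5,0,0,0,1,1.1,-9,1.5,0,0,0,1,1.2,-10,1.5,0,0,0,1,1.2,-10,1.5,0,0,0,1,1.2,-10,1,0,0,0,1,1.2,-10,0.5,0,0,0,1,1.2,-10,0,0,0,0,1])

```text
time: 17.85
position: [0.5806, 0.0264, 0.0431]
tool_rot: [0.664, 0.748, 0.0, 0.0]
ft_force: [-0.9, 0.6, -2.5]
grip_width: 0.0114
```

Request:
move_arm(rows=[1.2,-10,0,0,0,0,1,1.2,-10,0,0,0,0,1,1.2,-10,0,0,0,0,1,1.2,-10,0,0,0,0,1,1.2,-10,0,0,0,0,1,1.2,-10,0,0,0,0,1,1.1,-9,0,0,0,0,1,0.9,-7.5,0,0,0,0,1,0.7,-6,0,0,0,0,1,0.5,-4.5,0,0,0,0,1,0.4,-3,0,0,0,0,1,0.2,-1.5,0,0,0,0,1])

```text
time: 19.05
position: [0.5915, -0.0643, 0.043]
tool_rot: [0.664, 0.748, 0.0, -0.0]
ft_force: [-0.0, -0.9, -1.9]
grip_width: 0.0117
```

```bash
python3 st.py; python3 - <<'E'
from h import *
snap('scene','s12.png');snap('wrist','w12.png');snap('side','sd12.png')
E
```

```text
19.05 [ 0.5915 -0.0643  0.043 ] x [-0.1176  0.9931  0.0001] z [-0.      0.0001 -1.    ] q [-0.2959  0.7366  1.6384  0.0001  0.7667 -0.4139] F [-0.0113 -0.8672 -1.8766] M [-0.0639 -0.1203 -0.0238] 0.011705594690316774
```

View pics/sd12.png

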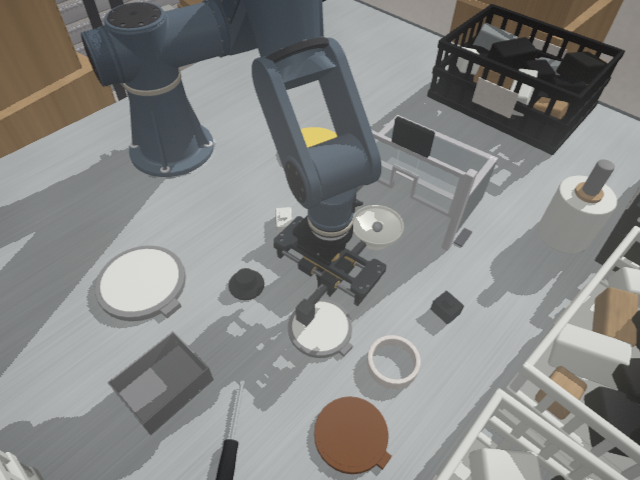

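View pics/w12.png

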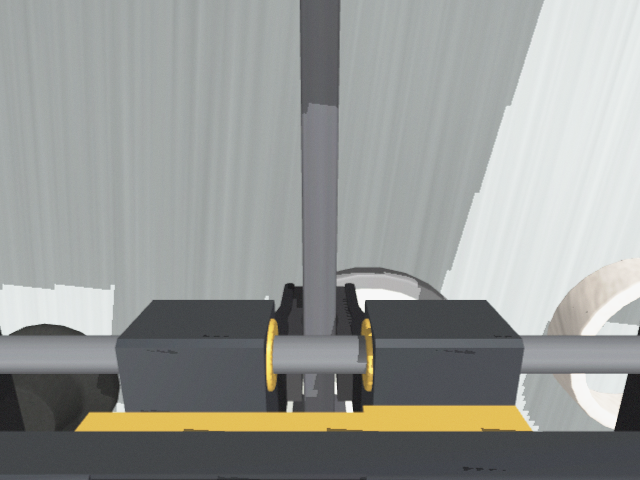

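```bash
cat > plan.py <<'E'
from h import *
mj=lambda x:(lambda x:10*x**3-15*x**4+6*x**5)(np.clip(x,0,1))
tcp0=np.array([.5915,-.0643,.043]);L=.170;y0=.1176;yf=.117-np.pi/2
hd=lambda y:np.array([np.sin(y),-np.cos(y)])
b0=tcp0[:2]-L*hd(y0);bf=np.array([.6238,-.1174])
N=72;C=[]
for k in range(N+1):
    b=b0+(bf-b0)*mj((k-4)/52);y=y0+(yf-y0)*mj((k-12)/60);z=tcp0[2]+(.130-tcp0[2])*mj(k/26)
    C.append([*(np.r_[b+L*hd(y),z]*1000).round(1),round(y,3)])
D=np.diff(np.array(C),axis=0)
print(b0,C[-1],np.abs(D).max(0))
for i in range(0,N,12):
    print(', '.join(f'{a:g}, {b:g}, {c:g}, 0, 0, {d:g}, 1' for a,b,c,d in D[i:i+12].round(3)));print()
E
python3 plan.py
```

```text
[0.57155405 0.10452582] [np.float64(455.0), np.float64(-137.2), np.float64(130.0), np.float64(-1.454)] [5.6   7.6   6.2   0.049]
0, 0, 0, 0, 0, 0, 1, 0, 0, 0.4, 0, 0, 0, 1, 0, 0, 0.7, 0, 0, 0, 1, 0, 0, 1.4, 0, 0, 0, 1, 0, 0, 2, 0, 0, 0, 1, 0, -0.1, 2.8, 0, 0, 0, 1, 0.1, -0.3, 3.6, 0, 0, 0, 1, 0.1, -0.5, 4.2, 0, 0, 0, 1, 0.2, -0.8, 4.8, 0, 0, 0, 1, 0.3, -1.1, 5.4, 0, 0, 0, 1, 0.3, -1.6, 5.8, 0, 0, 0, 1, 0.5, -1.9, 6.2, 0, 0, 0, 1

0.5, -2.4, 6.2, 0, 0, 0, 1, 0.6, -2.9, 6.2, 0, 0, -0.001, 1, 0.6, -3.3, 6.2, 0, 0, -0.001, 1, 0.5, -3.9, 5.8, 0, 0, -0.003, 1, 0.4, -4.3, 5.4, 0, 0, -0.003, 1, 0.1, -4.9, 4.8, 0, 0, -0.006, 1, 0, -5.3, 4.2, 0, 0, -0.007, 1, -0.2, -5.7, 3.6, 0, 0, -0.01, 1, -0.6, -6.2, 2.8, 0, 0, -0.011, 1, -0.9, -6.5, 2, 0, 0, -0.014, 1, -1.2, -6.9, 1.4, 0, 0, -0.017, 1, -1.5, -7.1, 0.7, 0, 0, -0.018, 1

-1.9, -7.4, 0.4, 0, 0, -0.022, 1, -2.3, -7.5, 0, 0, 0, -0.024, 1, -2.7, -7.6, 0, 0, 0, -0.026, 1, -3, -7.5, 0, 0, 0, -0.029, 1, -3.4, -7.5, 0, 0, 0, -0.031, 1, -3.8, -7.3, 0, 0, 0, -0.034, 1, -4.1, -7.1, 0, 0, 0, -0.035, 1, -4.5, -6.7, 0, 0, 0, -0.038, 1, -4.7, -6.3, 0, 0, 0
[... 494 characters left out ...]
0, 0, -0.045, 1, -3.5, 4.7, 0, 0, 0, -0.043, 1, -3.2, 5, 0, 0, 0, -0.041, 1, -2.8, 5.2, 0, 0, 0, -0.04, 1, -2.6, 5.4, 0, 0, 0, -0.038, 1, -2.2, 5.3, 0, 0, 0, -0.036, 1, -2, 5.3, 0, 0, 0, -0.033, 1, -1.7, 5, 0, 0, 0, -0.031, 1, -1.4, 4.7, 0, 0, 0, -0.029, 1, -1.2, 4.3, 0, 0, 0, -0.027, 1, -0.9, 3.9, 0, 0, 0, -0.023, 1, -0.8, 3.6, 0, 0, 0, -0.022, 1

-0.7, 3.1, 0, 0, 0, -0.019, 1, -0.5, 2.8, 0, 0, 0, -0.016, 1, -0.4, 2.3, 0, 0, 0, -0.014, 1, -0.3, 2, 0, 0, 0, -0.012, 1, -0.2, 1.5, 0, 0, 0, -0.009, 1, -0.2, 1.3, 0, 0, 0, -0.007, 1, -0.1, 0.9, 0, 0, 0, -0.006, 1, -0.1, 0.6, 0, 0, 0, -0.004, 1, 0, 0.4, 0, 0, 0, -0.002, 1, 0, 0.3, 0, 0, 0, -0.001, 1, 0, 0, 0, 0, 0, -0.001, 1, 0, 0.1, 0, 0, 0, 0, 1
```

Request:
move_arm(rows=[0,0,0.4,0,0,0,1,0,0,0.7,0,0,0,1,0,0,1.4,0,0,0,1,0,0,2,0,0,0,1,0,-0.1,2.8,0,0,0,1,0.1,-0.3,3.6,0,0,0,1,0.1,-0.5,4.2,0,0,0,1,0.2,-0.8,4.8,0,0,0,1,0.3,-1.1,5.4,0,0,0,1,0.3,-1.6,5.8,0,0,0,1,0.5,-1.9,6.2,0,0,0,1])

```text
time: 20.3
position: [0.593, -0.0706, 0.0809]
tool_rot: [0.664, 0.748, 0.0, 0.0]
ft_force: [-0.0, -0.3, -3.4]
grip_width: 0.0116
```

Request:
move_arm(rows=[0.5,-2.4,6.2,0,0,0,1,0.6,-2.9,6.2,0,0,-0.001,1,0.6,-3.3,6.2,0,0,-0.001,1,0.5,-3.9,5.8,0,0,-0.003,1,0.4,-4.3,5.4,0,0,-0.003,1,0.1,-4.9,4.8,0,0,-0.006,1,0,-5.3,4.2,0,0,-0.007,1,-0.2,-5.7,3.6,0,0,-0.01,1,-0.6,-6.2,2.8,0,0,-0.011,1,-0.9,-6.5,2,0,0,-0.014,1,-1.2,-6.9,1.4,0,0,-0.017,1,-1.5,-7.1,0.7,0,0,-0.018,1])

```text
time: 21.5
position: [0.5911, -0.1304, 0.1297]
tool_rot: [0.698, 0.716, -0.0, -0.0]
ft_force: [-0.0, -0.3, -2.0]
grip_width: 0.0112
```

Request:
move_arm(rows=[-1.9,-7.4,0.4,0,0,-0.022,1,-2.3,-7.5,0,0,0,-0.024,1,-2.7,-7.6,0,0,0,-0.026,1,-3,-7.5,0,0,0,-0.029,1,-3.4,-7.5,0,0,0,-0.031,1,-3.8,-7.3,0,0,0,-0.034,1,-4.1,-7.1,0,0,0,-0.035,1,-4.5,-6.7,0,0,0,-0.038,1,-4.7,-6.3,0,0,0,-0.04,1,-5,-5.8,0,0,0,-0.041,1,-5.2,-5.2,0,0,0,-0.044,1,-5.4,-4.7,0,0,0,-0.044,1])

```text
time: 22.7
position: [0.5448, -0.2109, 0.1301]
tool_rot: [0.829, 0.559, -0.0, -0.0]
ft_force: [-0.2, 0.2, -2.6]
grip_width: 0.0114
```

Request:
move_arm(rows=[-5.5,-3.9,0,0,0,-0.046,1,-5.6,-3.3,0,0,0,-0.047,1,-5.6,-2.5,0,0,0,-0.048,1,-5.6,-1.7,0,0,0,-0.048,1,-5.6,-1,0,0,0,-0.049,1,-5.4,-0.1,0,0,0,-0.049,1,-5.3,0.5,0,0,0,-0.049,1,-5.2,1.4,0,0,0,-0.049,1,-4.9,2,0,0,0,-0.048,1,-4.6,2.8,0,0,0,-0.048,1,-4.4,3.3,0,0,0,-0.047,1,-4.1,3.8,0,0,0,-0.046,1])

```text
time: 23.9
position: [0.483, -0.2092, 0.1302]
tool_rot: [0.954, 0.301, 0.0, -0.0]
ft_force: [0.7, 0.1, -2.8]
grip_width: 0.0115
```

Request:
move_arm(rows=[-3.7,4.4,0,0,0,-0.045,1,-3.5,4.7,0,0,0,-0.043,1,-3.2,5,0,0,0,-0.041,1,-2.8,5.2,0,0,0,-0.04,1,-2.6,5.4,0,0,0,-0.038,1,-2.2,5.3,0,0,0,-0.036,1,-2,5.3,0,0,0,-0.033,1,-1.7,5,0,0,0,-0.031,1,-1.4,4.7,0,0,0,-0.029,1,-1.2,4.3,0,0,0,-0.027,1,-0.9,3.9,0,0,0,-0.023,1,-0.8,3.6,0,0,0,-0.022,1])

```text
time: 25.1
position: [0.4573, -0.1522, 0.1302]
tool_rot: [0.995, 0.103, 0.0, 0.0]
ft_force: [-0.4, 0.4, -2.6]
grip_width: 0.0116
```

Request:
move_arm(rows=[-0.7,3.1,0,0,0,-0.019,1,-0.5,2.8,0,0,0,-0.016,1,-0.4,2.3,0,0,0,-0.014,1,-0.3,2,0,0,0,-0.012,1,-0.2,1.5,0,0,0,-0.009,1,-0.2,1.3,0,0,0,-0.007,1,-0.1,0.9,0,0,0,-0.006,1,-0.1,0.6,0,0,0,-0.004,1,0,0.4,0,0,0,-0.002,1,0,0.3,0,0,0,-0.001,1,0,0,0,0,0,-0.001,1,0,0,0,0,0,0,1])

```text
time: 26.3
position: [0.455, -0.1371, 0.13]
tool_rot: [0.998, 0.058, 0.0, 0.0]
ft_force: [1.2, -0.2, -3.3]
grip_width: 0.0115
```

```bash
python3 st.py; python3 - <<'E'
from h import *
np.set_printoptions(precision=4,suppress=True)
for n in('scene','side','wrist'):
    o,c=snap(n,n+'13.png')
    for k,z in (('dish_mid',.143),('ball_center',.154),('dish_grip',.149)):
        for d in robot.spot_point(n,k)[:2]: print(n,k,round(d['conf'],2),np.round(d['at']),atz(o,c,d['at'],z))
E
```

```text
26.3 [ 0.455  -0.1371  0.13  ] x [0.9932 0.1165 0.    ] z [ 0. -0. -1.] q [-0.5285  0.4791  1.8918 -0.      0.7707  0.9256] F [ 1.1579 -0.1734 -3.2579] M [ 0.0029  0.0443 -0.0457] 0.011474912135683074
scene dish_mid 0.78 [310. 272.] [ 0.6188 -0.1199  0.143 ]
scene ball_center 0.49 [311. 274.] [ 0.6336 -0.1263  0.154 ]
scene ball_center 0.22 [225. 379.] [ 0.765  -0.3974  0.154 ]
scene dish_grip 0.56 [262. 231.] [ 0.4513 -0.1418  0.149 ]
side dish_mid 0.96 [323. 286.] [ 0.626  -0.1143  0.143 ]
side dish_mid 0.7 [232. 444.] [ 0.7098 -0.3809  0.143 ]
side ball_center 0.51 [322. 284.] [ 0.627  -0.1185  0.154 ]
side ball_center 0.17 [413. 202.] [0.6261 0.1333 0.154 ]
side dish_grip 0.9 [244. 237.] [ 0.458  -0.1384  0.149 ]
side dish_grip 0.25 [322. 331.] [ 0.6836 -0.1792  0.149 ]
wrist dish_grip 0.86 [320. 324.] [ 0.4561 -0.1373  0.149 ]
```

View pics/scene13.png

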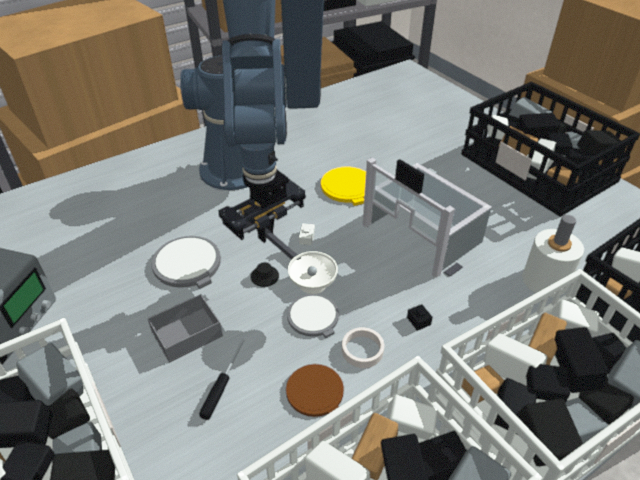

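View pics/side13.png

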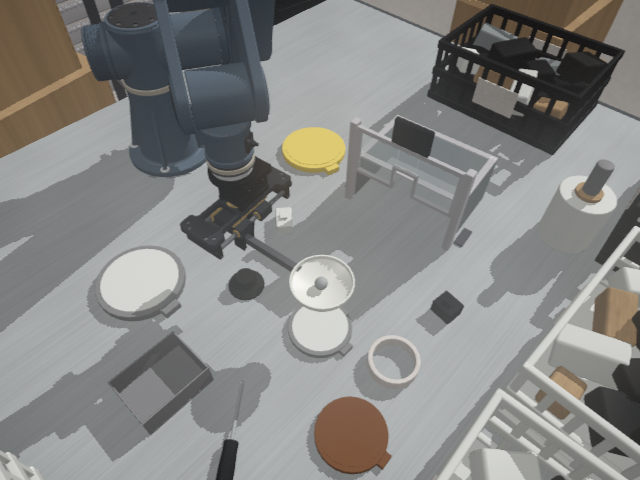

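View pics/wrist13.png

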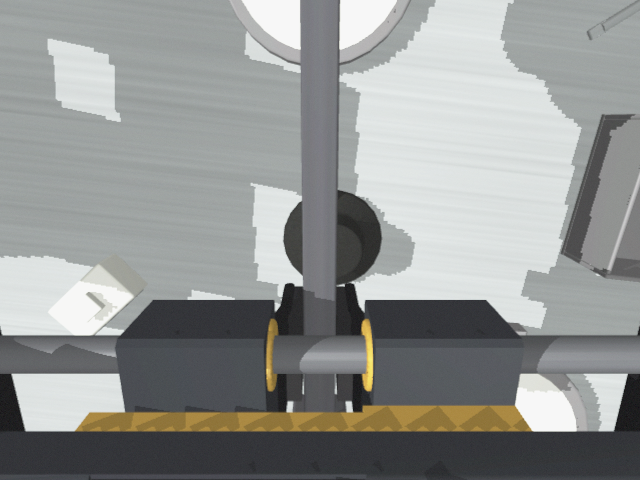

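```bash
python3 - <<'E'
from h import *
from scipy.optimize import least_squares
np.set_printoptions(precision=4,suppress=True)
Q=[]
for n,(x,y) in (('scene',(312,272)),('side',(322,284))):
    o,c=snap(n,n+'14.png')
    K=np.array(c['camera_matrix']);V,U=np.mgrid[y-40:y+40,x-45:x+45];zm=c['z_map'][V,U]
    R,t=pose(o,c);d=(np.linalg.inv(K)@np.stack([U.ravel(),V.ravel(),np.ones(U.size)]));X=(R.T@(d*zm.ravel()-t[:,None])).T
    im=c['color'][V,U].reshape(-1,3)
    sel=(X[:,2]>.12)&(zm.ravel()>0)&(np.hypot(X[:,0]-.6238,X[:,1]+.1174)<.068)&(im.min(1)>60)
    m=sel.reshape(V.shape).astype(np.uint8)
    cn=max(cv2.findContours(m,0,1)[0],key=len)[:,0]+[x-45,y-40]
    # rim 3d: highest points in each
    P=X[sel];r=np.hypot(P[:,0]-.6238,P[:,1]+.1174)
    rim=P[(r>.045)]
    # ring plane fit of points near top
    rim=P[(P[:,2]>.153)&(P[:,2]<.17)]
    A=np.c_[rim[:,:2]-[.6238,-.1174],np.ones(len(rim))];s=np.linalg.lstsq(A,rim[:,2],rcond=None)[0];print(n,'plane slopes',s,len(rim),'rim mean',rim.mean(0))
    P2=np.array([atz(o,c,u,.161)[:2] for u in cn])
    # keep hull points
    A=np.c_[2*P2,np.ones(len(P2))]
    k=np.ones(len(P2),bool)
    for _ in range(8):
        s=np.linalg.lstsq(A[k],(P2[k]**2).sum(1),rcond=None)[0];rr=np.sqrt(s[2]+s[:2]@s[:2]);e=np.hypot(*(P2-s[:2]).T)-rr;k=np.abs(e)<max(.002,1.5*np.median(abs(e[k])))
    print('circle',s[:2],rr,k.sum(),len(k))
E
python3 - <<'E'
import cv2
a=cv2.imread('pics/side14.png')[200:370,220:400];cv2.imwrite('pics/s14c.png',cv2.resize(a,None,fx=3.5,fy=3.5,interpolation=2))
E
```

```text
scene plane slopes [ 0.0096 -0.0063  0.1579] 566 rim mean [ 0.6175 -0.1152  0.1578]
circle [ 0.6272 -0.1209] 0.05504347657142988 77 135
side plane slopes [ 0.0089 -0.0106  0.1579] 1115 rim mean [ 0.618  -0.1147  0.1579]
circle [ 0.626  -0.1201] 0.05398423499964995 141 187
```

View pics/s14c.png

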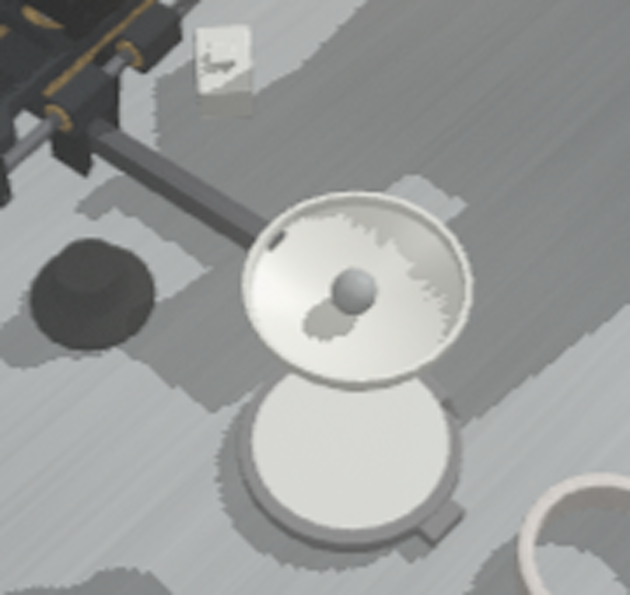

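```bash
python3 - <<'E'
from h import *
np.set_printoptions(precision=2,suppress=True)
for n,off,f in (('side',(220,200),3.5),('scene',(260,230),6)):
    o,c=snap(n,n+'15.png')
    a=cv2.imread('pics/%s15.png'%n);
    def ext(C):
        th=np.linspace(0,6.28,200);p=np.array([proj(o,c,[C[0]+.053*np.cos(t),C[1]+.053*np.sin(t),C[2]]) for t in th]);return (np.r_[p.min(0),p.max(0)]-[*off,*off])*f
    for C in ((.6238,-.1174,.161),(.6258,-.1174,.161),(.6238,-.1154,.161)): print(n,C,ext(C))
    print('ball',(proj(o,c,(.6238,-.1174,.154))-off)*f)
    if n=='scene':
        cv2.imwrite('pics/sc15c.png',cv2.resize(a[230:330,260:380],None,fx=6,fy=6,interpolation=2))
    # overlay
    b=cv2.resize(a[off[1]:off[1]+100,off[0]+40-(40 if n=='scene' else 0):][:, :120],None,fx=6,fy=6,interpolation=2)
    ox=off[0]+(40 if n=='side' else 0)
    for C,col in(((.6238,-.1174,.161),(0,0,255)),((.6238,-.1174,.113),(0,255,0))):
        r=.053 if C[2]>.15 else .030
        p=np.array([(proj(o,c,[C[0]+r*np.cos(t),C[1]+r*np.sin(t),C[2]])-[ox,off[1]]+.5)*6-.5 for t in np.linspace(0,6.28,200)]);cv2.polylines(b,[p.astype(int)],True,col,1)
    cv2.imwrite('pics/ov_%s.png'%n,b)
E
```

```text
side (0.6238, -0.1174, 0.161) [237.45 188.06 466.67 377.37]
side (0.6258, -0.1174, 0.161) [240.5  190.32 469.97 380.05]
side (0.6238, -0.1154, 0.161) [240.54 185.69 469.49 374.55]
ball [351.91 287.25]
scene (0.6238, -0.1174, 0.161) [162.17 121.78 459.6  334.74]
scene (0.6258, -0.1174, 0.161) [165.12 124.91 462.84 338.29]
scene (0.6238, -0.1154, 0.161) [166.96 119.67 464.18 332.34]
ball [311.15 238.55]
```

View pics/ov_side.png

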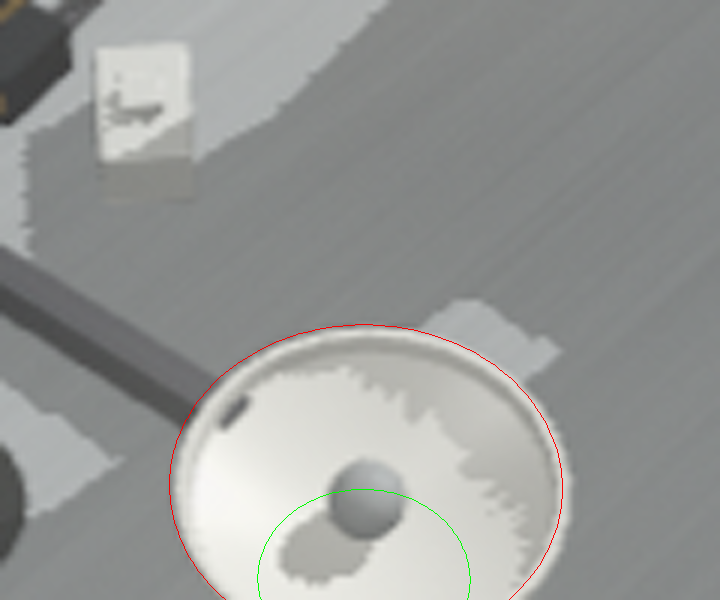

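View pics/ov_scene.png

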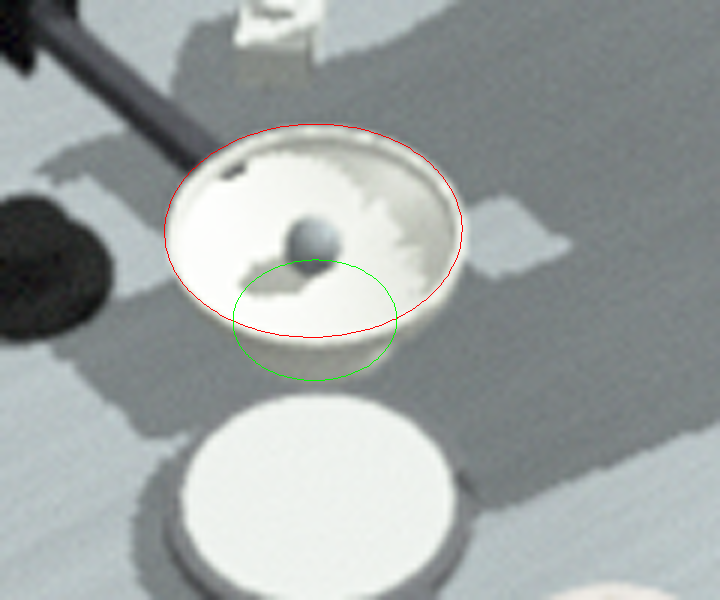

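```bash
python3 - <<'E'
from h import *
from scipy.optimize import least_squares
np.set_printoptions(precision=4,suppress=True)
ALL=[]
for n,(x,y) in (('scene',(312,272)),('side',(322,284))):
    Z=[]
    o,c=snap(n,n+'16.png')
    zs=[c['z_map']]+[robot.camera(n)['z_map'] for _ in range(3)]
    zmf=np.median(zs,0)
    K=np.array(c['camera_matrix']);V,U=np.mgrid[y-45:y+45,x-50:x+50];zm=zmf[V,U]
    R,t=pose(o,c);d=(np.linalg.inv(K)@np.stack([U.ravel(),V.ravel(),np.ones(U.size)]));X=(R.T@(d*zm.ravel()-t[:,None])).T
    cx,cy=.626,-.1165
    r=np.hypot(X[:,0]-cx,X[:,1]-cy);a=np.arctan2(X[:,1]-cy,X[:,0]-cx)
    s=(r<.06)&(r>.046)&(X[:,2]>.14)&(X[:,2]<.175)
    P=[]
    for k in range(36):
        q=s&(np.abs((a-(-np.pi+(k+.5)*np.pi/18)))<np.pi/36)
        if q.sum()>=3:
            i=np.where(q)[0];j=i[np.argsort(X[i,2])[-3:]];P.append(X[j].mean(0))
    P=np.array(P)
    A=np.c_[P[:,:2]-[cx,cy],np.ones(len(P))];sl,res,_,_=np.linalg.lstsq(A,P[:,2],rcond=None)
    B=np.c_[2*P[:,:2],np.ones(len(P))];w=np.linalg.lstsq(B,(P[:,:2]**2).sum(1),rcond=None)[0]
    print(n,len(P),'slopes,z',sl,'rms',np.std(A@sl-P[:,2]),'centre',w[:2],np.sqrt(w[2]+w[:2]@w[:2]))
    # light with same method
    # handle pts: along line from grip to bowl
    h=[]
    for L in (.06,.08,.1,.115):
        p=np.array([.455,-.137])+ (.17-L)*np.array([.9932,.1165])
        uv=proj(o,c,[*p,.156]);h.append(depth(o,{**c,'z_map':zmf},uv))
    print(np.array(h))
E
```

```text
scene 36 slopes,z [-0.0067 -0.0045  0.161 ] rms 0.0006754143376397967 centre [ 0.6252 -0.1179] 0.05144756505049525
[[ 0.5633 -0.1237  0.155 ]
 [ 0.5464 -0.1276  0.1582]
 [ 0.5269 -0.1301  0.1585]
 [ 0.5104 -0.131   0.1568]]
side 36 slopes,z [-0.0053 -0.0038  0.1618] rms 0.00026085891058718567 centre [ 0.6258 -0.1179] 0.05129699459147975
[[ 0.5646 -0.1245  0.1566]
 [ 0.5452 -0.1272  0.1574]
 [ 0.5253 -0.1294  0.1572]
 [ 0.5102 -0.131   0.1569]]
```

Request:
move_arm(rows=[-0.3,0,0,0,-0.001,0,1,-0.5,0.1,0,0,-0.001,0,1,-0.5,0.2,0,0,-0.001,0,1,-0.3,0.1,0,0,-0.001,0,1,0,0,0,0,-0.001,0,1,0,0,0,0,0,0,1,0,0,0,0,0,0,1,0,0,0,0,0,0,1,0,0,0,0,0,0,1,0,0,0,0,0,0,1,0,0,0,0,0,0,1,0,0,0,0,0,0,1])

```text
time: 28.7
position: [0.4534, -0.1367, 0.13]
tool_rot: [0.998, 0.058, 0.002, 0.0]
ft_force: [-0.6, -0.5, -2.0]
grip_width: 0.0112
```

```bash
python3 st.py; python3 - <<'E'
from h import *
np.set_printoptions(precision=4,suppress=True)
for n,(x,y) in (('scene',(312,272)),('side',(322,284))):
    o,c=snap(n,n+'17.png')
    K=np.array(c['camera_matrix']);R,t=pose(o,c)
    def pts(V,U): 
        d=np.linalg.inv(K)@np.stack([U.ravel(),V.ravel(),np.ones(U.size)]);return (R.T@(d*c['z_map'][V,U].ravel()-t[:,None])).T
    V,U=np.mgrid[y-45:y+45,x-50:x+50];X=pts(V,U)
    cx,cy=.624,-.1175;r=np.hypot(X[:,0]-cx,X[:,1]-cy);a=np.arctan2(X[:,1]-cy,X[:,0]-cx)
    s=(r<.06)&(r>.046)&(X[:,2]>.14)&(X[:,2]<.175);P=[]
    for k in range(36):
        i=np.where(s&(np.abs((a-(-np.pi+(k+.5)*np.pi/18)))<np.pi/36))[0]
        if len(i)>2: P.append(X[i[np.argsort(X[i,2])[-3:]]].mean(0))
    P=np.array(P);sl=np.linalg.lstsq(np.c_[P[:,:2]-[cx,cy],np.ones(len(P))],P[:,2],rcond=None)[0]
    w=np.linalg.lstsq(np.c_[2*P[:,:2],np.ones(len(P))],(P[:,:2]**2).sum(1),rcond=None)[0];print(n,'rim',sl,w[:2])
    b=(r<.025)&(X[:,2]>.155);print('ball top',X[b].mean(0),b.sum())
    for d in robot.spot_point(n,'ball_center')[:1]: print(d,atz(o,c,d['at'],.154))
E
python3 - <<'E'
import cv2
a=cv2.imread('pics/side17.png')[100:380,200:500];cv2.imwrite('pics/s17c.png',cv2.resize(a,None,fx=2,fy=2,interpolation=2))
E
```

```text
28.7 [ 0.4534 -0.1367  0.13  ] x [0.9932 0.1166 0.0049] z [ 0.005  0.    -1.   ] q [-0.5311  0.476   1.8993  0.0036  0.762   0.9202] F [-0.5792 -0.5112 -1.9575] M [0.0252 0.1348 0.0093] 0.011192366915892775
scene rim [-0.0006  0.0024  0.1623] [ 0.6245 -0.118 ]
ball top [ 0.6259 -0.1212  0.1611] 67
{'at': [309.8, 273.7], 'conf': 0.65} [ 0.6311 -0.1275  0.154 ]
side rim [-0.0019 -0.0021  0.1632] [ 0.6244 -0.1179]
ball top [ 0.6253 -0.1211  0.1618] 128
{'at': [319.7, 284.5], 'conf': 0.5} [ 0.6261 -0.1218  0.154 ]
```

View pics/s17c.png

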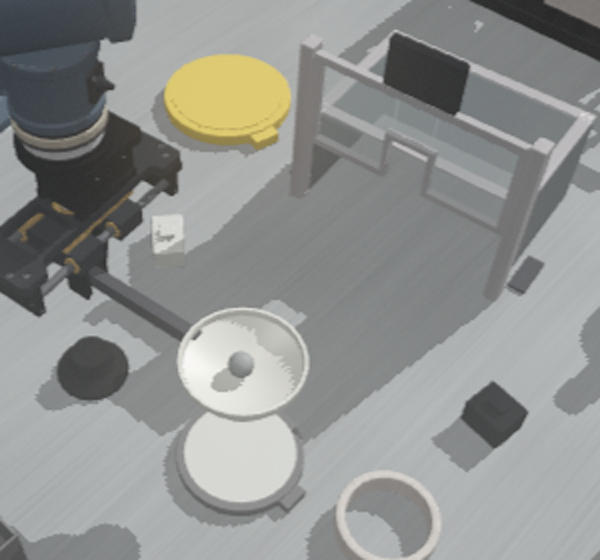

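```bash
python3 -c "
from rig import robot
print(robot.hand_in())"
```

```text
the job is handed in; nothing more can be done
None
```

I raised the sash to its stop and drew the dish out by its handle. I then brought it over the smaller white light and turned it a quarter turn clockwise, so the handle points to the robot's side. The job was handed in at about 29 s with the dish still held.

**Sash:** It stopped rising at 79 mm of lift from where it started, with the wrist force climbing, which I took as the stop. It was still up in the last side picture.

**Dish:** Both fixed cameras put the rim level to within about 0.003 rad. The rim centre measured (0.624, -0.118), against (0.624, -0.117) for the light, so within about 1 mm. The underside is about 101 mm above the light's top, worked out from the rim height of 162–163 mm.

**Ball:** It is in the middle, reading 3–4 mm off centre. I think part of that is bias from seeing only its near side. One network reading, from the scene camera, put it about 12 mm off. That disagreed with the depth data and the picture, so I set it aside.

**Before the last adjustment:** The first check showed the dish about 0.006 rad off level and 2 mm off centre. I corrected both with a small final move.

**Bystanders:** I saw nothing displaced in the pictures.

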